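# Show the can's tax stamp to the phone

### The arm

A 6-joint arm with a two-finger parallel gripper is mounted at the origin on the work surface. World frame = base frame: x ahead of the robot, y to its left, z up, the work surface at z = 0. Lengths are in m, angles in degrees, forces in N, time in s.
With the tool pointing down it reaches from about 0.375 to 0.9 m from the base axis. Payload 3.1 kg.
Tool frame: the origin (TCP) lies on the centre line of the jaws, within the pads' length; the fingertips stand 19 mm ahead of it and the grasp point (between the pads) is the TCP (tips_ahead is the distance from the TCP to the fingertips, in m); z points along the fingers, y is the line along which they close (so a half turn about z gives the same grasp; the last joint's range is limited). The gripper opens to 87 mm and grips with 3 to 60 N. Pads are 19 mm wide; open, the fingers measure 117 mm over their backs; the gripper's body (75 mm by 190 mm) begins 51 mm behind the grasp point.
Start: joints at [60.59, 30.224, 82.088, -0, 67.689, -10.227], TCP at [0.205, 0.59, 0.242] pointing down, gripper open.
Joint ranges: [-176.69, 176.69], [-43.24, 126.21], [12.49, 139.97], [-82, 262], [0, 151.66], [-163.58, 163.58]. Speed limits (degrees/s): [159.86, 159.86, 180, 180, 180, 180].

### API

Orientations are given as a 3x3 rotation matrix whose columns are the frame's x, y, z axes.
In Python, from rig import read_state, capture, hand_in, trace, landmark_of, tips_ahead gives the robot as it stands.
- The arm moves only by the shell command python3 -m jog 'ROWS'. ROWS is JSON, a list of rows, each an object of numbers: "tx", "ty", "tz": the shift along the tool's x, y, z in cm; "roll": the turn about the tool's z in rad; "jaw": the opening, from 0 (shut) to 1 (fully open). A call has 1 to 8 rows; each row shifts and turns the commanded pose from where the row before left it, along the tool's axes as they then stand; what a row does not reach is not made up. A row lasts 1/10 s, in which the tool goes at most 50 mm and 8.59 degrees, less where a joint would pass 70% of its speed; a pose out of reach is approached as far as the arm can. A call with a gripper value outside its range is refused whole. The fingers move at their own pace and stop on an object; the grip force is fixed at half the most. Time passes only in rows, so rows that do not move let the fingers close. It gives the time, the measured TCP pose, the force, the opening and the grip force at its end, in the units of the state.
- read_state(): the state, without advancing time (a new reading comes with each control period).
- capture(name): name is "scene" or "top" or "wrist"; returns a dict with "img" (400x640x3 uint8, red, green, blue), "vertical_fov" (degrees; the focal length in pixels is half the picture's height over the tangent of half this angle, whatever the lens; pixels are square), "cx", "cy" (the principal point, pixels), "cam_to_world" (4x4, takes a point from camera to world coordinates); the wrist camera has in their place "tool_from_camera" (4x4, takes a point from camera to tool coordinates, whose origin is the TCP and whose axes are the flange's). Camera axes: x right, y up, looking along -z (the intrinsics and any distortion apply to the point x, -y, -z); pixel columns grow to the right and rows downward; lengths in m; the calibration is good to about 2 mm. The wrist camera is an equidistant fisheye: a pixel r from the principal point sees the ray r / f radians off the axis. A picture is of the moment at which its call begins: read the wrist's pose just before it. There is no depth.
- hand_in(): hands the job in; it is judged then, once.
Trained networks look in the newest picture that a camera, given by its name, has taken for a name from the list of things; names that differ only in an ending like _2 or _b are one class to them, and where a whole thing is asked for, a point or a joint stands for the part that bears it (a point fixed in the world has none). Each returns a list of dicts, best first, with "p" (0 to 1); they miss things now and then, are a little off and sometimes report something else, mostly with a low value. They report only what shows in the picture. A call takes as long as a camera call. They do not tell look-alikes from the thing itself.
- trace(camera, thing): "pixels" (400x640 bool, what is visible of it) and "bbox" ([left, top, width, height] in pixels, round what is visible of it).
- landmark_of(camera, thing): "point" ([row, column] in pixels: a listed point, or the origin of a listed thing).
The state is a dict: "time_s": time; "joint_positions": joint angles; "qvel": joint speeds; "tau": joint torques, N m; "position": TCP position; "tcp_rot": TCP orientation; "force": force on the tool from outside, world axes, zero at the start; "moment": the same for the moment, N m; "opening": opening from 0.0 (shut) to 1.0 (fully open); "grasp_force": force on a finger pad.
Only numpy, scipy, OpenCV 4.12 (cv2) and the standard library are available. Lean on these libraries where they do the work, as an engineer would, in place of code of your own. Each camera call takes 0.05 s, during which the arm holds its last target. There are 200 camera calls.

### The job

The phone in its stand is open on the stamp-checking app: take the juice can that is lying on the ledge and stand it upright on the ledge in front of the phone's rear camera, centred in its view, with the orange-edged tax stamp turned squarely to the lens and about 8 cm from it (measured level). Leave it standing there by itself, and do not shift the phone, the blue cup or the tongs.

Things in the scene. Friction and masses are not known exactly. Their poses are not given: they have to be found in the camera images.
- can: sealed full slim drinks can, green, yellow bands, aluminium ends, 53 mm diameter, 134 mm tall, 0.27 kg. Origin: centre of the bottom end; z up its axis to the ring-pull end; x out through the middle of the stamp. Starts lying, stamp uppermost, axis 26.5 mm above the ledge. Wall straight from 10 to 122 mm above the bottom; standing foot 46 mm across. Rolls if pushed sideways.
- can_stamp (a point): middle of the tax stamp on the can's wall, 104 mm above the can's bottom and 26.5 mm from its axis; the stamp is a white square code with black cells in an orange border, 27 mm wide and 32 mm tall. Axes as can.
- phone: smartphone leaning back 30 degrees in a loose grey desk stand (0.42 kg in all); screen on the stand's -x side, rear camera looks along +x and 30 degrees down. Foot 110 mm (x) by 84 mm (y); phone 76 mm wide, its top edge 177 mm above the ledge and 42 mm forward (+x) of the origin. Origin: centre of the foot's underside; z up. Not to be moved.
- phone_lens (a point): middle of the rear camera's lens (black, on a round island on the back of the phone), 36 mm forward (+x) of the stand's origin, on its centre line (y = 0), 159 mm above the ledge. Axes as phone.
- cup: bystander: blue plastic cup standing on the ledge, 80 mm across the rim, 92 mm tall; origin at the centre of its underside, z up. Leave alone.
- tongs: bystander: steel tongs lying on the ledge, 285 mm long, about 60 mm across the open tips, 18 mm high; origin at mid-length on the ledge, x along them to the tips. Leave alone.
- jiko: cold charcoal stove of dark steel with clay lining, 274 mm diameter at its rim, pot rests at 214 mm, with the lidded aluminium pot (sufuria, 222 mm diameter) standing on it, 358 mm tall in all; fixed, close behind the phone's screen side. Origin: centre of its underside on the ledge; z up. An obstacle only.
There are look-alikes about, which are no part of the job. Of the things that look like the can, take the one that is farthest to the robot's right at the start.

How it is judged (in metres and radians):
At the end, for the whole second after the job is handed in: The can stands upright (within 3.4 degrees), still and released before the phone's rear lens: stamp's middle 55 to 105 mm from the lens measured level, within 20 mm of the phone's centre line, stamp facing the phone squarely within 0.22 rad (12.6 degrees). Phone still upright (angle between each of can, phone's own z axis and vertical below 0.06 rad and height (world z) of can below 0.005 m and horizontal distance between can_stamp and phone_lens between 0.055 and 0.105 m and y of can_stamp in the frame of phone between -0.02 and 0.02 m and x of can_stamp in the frame of phone above 0.05 m and x of phone_lens in the frame of can above 0.05 m and angle between the x axis of can and the x axis of phone, either way round below 0.22 rad and linear speed of can below 0.02 m/s and angular speed of can below 0.1 rad/s); the robot touches nothing.
It fails at once if the phone or its stand is shifted by more than 10 mm (distance of phone from where it was at the start of the episode above 0.01 m).
It fails at once if the blue cup is shifted by more than 15 mm (distance of cup from where it was at the start of the episode above 0.015 m).
It fails at once if the tongs are shifted by more than 15 mm (distance of tongs from where it was at the start of the episode above 0.015 m).
It also fails if it takes over 64 s, if anything falls off the work surface, if the arm or the gripper's body presses on something with over 40 N, if the wrist force passes 120 N, or if a joint passes its speed limit or range.

## Working session

There is one attempt and no reset: what is moved stays moved. The work goes in short steps, Python scripts to look and compute and a shell command to move; the robot and the scene stay as the last step left them, time stands still between calls to the robot, and variables do not carry over. Pictures are saved under pics/ and viewed, at most 10 in all, crops included, and the job is handed in when it is done.

```bash
ls; mkdir -p pics; cat > h.py <<'E'
import numpy as np, cv2
from rig import *
def ray(c,row,col):
    f=200/np.tan(np.radians(c["vertical_fov"])/2); T=np.array(c["cam_to_world"])
    d=T[:3,:3]@np.array([(col-c["cx"])/f,-(row-c["cy"])/f,-1]); return T[:3,3],d
def at(c,row,col,z):
    o,d=ray(c,row,col); return o+d*(z-o[2])/d[2]
def save(c,n): cv2.imwrite("pics/"+n,c["img"][:,:,::-1])
E
python3 - <<'E'
from h import *
for n in("scene","top"):
    c=capture(n); save(c,n+"0.png"); print(n,{k:v for k,v in c.items() if k!="img"})
    for t,z in(("can",.0265),("can_stamp",.053),("phone",0),("phone_lens",.159),("cup",0),("tongs",0),("jiko",0)):
        for r in landmark_of(n,t): print(t,round(r["p"],2),np.round(r["point"],1),at(c,*r["point"],z).round(3))
print(read_state())
E
```

```text
pics
scene {'vertical_fov': 47.57831497979343, 'cx': 326.0054338107977, 'cy': 192.09292174266508, 'cam_to_world': array([[ 0.18126194, -0.76389903,  0.61935642,  1.44839415],
       [ 0.98340839,  0.14541488, -0.10845487, -0.09898079],
       [-0.00721507,  0.62873904,  0.7775829 ,  1.23132328],
       [ 0.        ,  0.        ,  0.        ,  1.        ]])}
can 0.58 [154.2 363.6] [0.339 0.237 0.026]
can 0.58 [258.8 363.7] [0.768 0.135 0.026]
can 0.55 [215.2 293.7] [ 0.565 -0.053  0.026]
can_stamp 0.63 [226.9 265.7] [ 0.613 -0.147  0.053]
can_stamp 0.62 [240.4 389.6] [0.734 0.223 0.053]
can_stamp 0.57 [168.8 356.1] [0.427 0.187 0.053]
can_stamp 0.36 [281.9 321.9] [ 0.835 -0.007  0.053]
phone 0.81 [212.1 387.3] [0.591 0.26  0.   ]
phone_lens 0.72 [185.9 377.8] [0.6   0.211 0.159]
cup 0.87 [283.3 321.6] [ 0.811 -0.004  0.   ]
tongs 0.69 [225.8 189.1] [ 0.524 -0.397 -0.   ]
jiko 0.87 [203.2 438.5] [0.587 0.441 0.   ]
top {'vertical_fov': 54.94364258525107, 'cx': 320.3480327624547, 'cy': 204.86237795694257, 'cam_to_world': array([[-0.02370934,  0.99501077, -0.09690941,  0.44705966],
     
[... 787 characters left out ...]
3.30579668e-03,
        6.76885819e+01, -1.02274445e+01]), 'qvel': array([-0.03445003,  0.13320212,  0.030608  , -0.00298567,  0.13469174,
        0.02216073]), 'tau': array([-1.37916086e-03, -4.39946866e+01, -1.76976746e+01,  6.32415991e-02,
        5.03570074e-02, -4.44986341e-06]), 'position': array([0.2053147 , 0.59030514, 0.24160286]), 'tcp_rot': array([[-9.44470362e-01,  3.28596615e-01,  1.35585944e-06],
       [ 3.28596614e-01,  9.44470356e-01,  1.11105396e-04],
       [ 3.52282881e-05,  1.05381284e-04, -9.99999994e-01]]), 'force': array([-0.77145645,  0.25354705,  0.48345163]), 'moment': array([-0.02319293, -0.04784475, -0.02012164]), 'grasp_force': 0.0, 'opening': 0.997893318750254}
```

View pics/scene0.png

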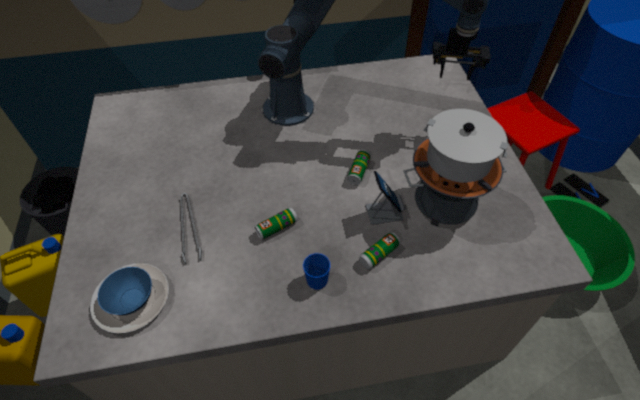

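View pics/top0.png

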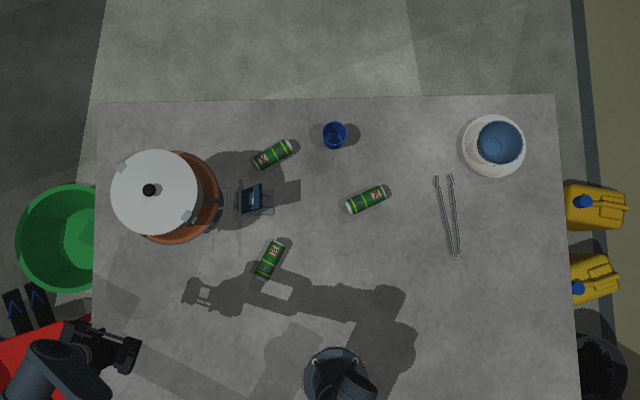

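The pictures show three lying cans. The target is the middle one in the top view, at about (208,344) px bottom to (194,375) px stamp, which is farthest to the robot's right. The phone is at (200,255), looking toward −y, with the jiko behind it. I'll retract clear of the jiko and refine the measurements.

```bash
python3 -m jog '[{"ty":-3.5},{"ty":-3.5},{"ty":-3.5},{"ty":-3.5},{"ty":-3.5}]' | tail -c 600; python3 -m jog '[{"tx":-3.3,"ty":-1.5},{"tx":-3.3,"ty":-1.5},{"tx":-3.3,"ty":-1.5},{"tx":-3.3,"ty":-1.5},{"tx":-3.3,"ty":-1.5},{"tx":-3.3,"ty":-1.5},{"tx":-3.3,"ty":-1.5}]' | tail -c 600
python3 - <<'E'
from h import *
for n in("scene","top"):
    c=capture(n)
    for r in trace(n,"can"):
        ys,xs=np.nonzero(r["pixels"]); P=np.array([at(c,y,x,.0265)[:2] for y,x in zip(ys,xs)]).astype(np.float32)
        (cx,cy),(w,h),a=cv2.minAreaRect(P); print(n,"can",round(r["p"],2),np.round([cx,cy,w,h,a],3))
    for t,z in(("can",.0265),("can_stamp",.053),("phone",0),("phone_lens",.159)):
        for r in landmark_of(n,t)[:4]: print(t,round(r["p"],2),at(c,*r["point"],z).round(3))
c=capture("wrist");save(c,"w1.png");print(c["tool_from_camera"],c["vertical_fov"],c["cx"],c["cy"])
s=read_state();print(s["time_s"],s["position"],s["joint_positions"].round(1))
E
```

```text
scene can 0.81 [3.9700e-01 2.0700e-01 5.5000e-02 1.7500e-01 6.0011e+01]
scene can 0.74 [ 0.747  0.193  0.059  0.159 31.409]
scene can 0.55 [ 0.584 -0.111  0.063  0.138 21.392]
can 0.77 [0.782 0.134 0.026]
can 0.66 [ 0.568 -0.06   0.026]
can 0.63 [0.349 0.23  0.026]
can_stamp 0.94 [0.737 0.217 0.053]
can_stamp 0.76 [ 0.616 -0.149  0.053]
can_stamp 0.69 [0.429 0.193 0.053]
phone 0.9 [0.595 0.251 0.   ]
phone_lens 0.57 [0.59  0.223 0.159]
top can 0.8 [3.9400e-01 2.0600e-01 5.3000e-02 1.3300e-01 6.2369e+01]
top can 0.76 [ 0.748  0.188  0.055  0.132 32.353]
top can 0.62 [ 0.587 -0.117  0.052  0.139 22.383]
can 0.93 [ 0.561 -0.047  0.026]
can 0.92 [0.779 0.13  0.026]
can 0.55 [0.333 0.232 0.026]
can_stamp 0.93 [0.723 0.215 0.053]
can_stamp 0.61 [0.42  0.185 0.053]
can_stamp 0.57 [ 0.602 -0.153  0.053]
can_stamp 0.46 [ 0.528 -0.386  0.053]
phone 0.87 [0.589 0.253 0.   ]
phone_lens 0.92 [0.594 0.213 0.159]
[[-7.14115503e-04  9.58396560e-01  2.85439178e-01  7.76489741e-02]
 [ 9.99999697e-01  5.96397680e-04  4.99335105e-04 -8.06649745e-05]
 [ 3.08325784e-04  2.85439448e-01 -9.58396696e-01 -1.42579374e-01]
 [ 0.00000000e+00  0.00000000e+00  0.00000000e+00  1.00000000e+00]] 65.70646984690485 314.18890252509334 197.45278838138938
1.45 [0.20533714 0.59027281 0.2415377 ] [ 60.6  30.2  82.1   0.   67.7 -10.2]$[0]: bad value
$[0]: bad value
```

```bash
python3 -m jog '[{"tx":0,"ty":-3.5,"tz":0,"roll":0,"jaw":1},{"tx":0,"ty":-3.5,"tz":0,"roll":0,"jaw":1},{"tx":0,"ty":-3.5,"tz":0,"roll":0,"jaw":1},{"tx":0,"ty":-3.5,"tz":0,"roll":0,"jaw":1},{"tx":0,"ty":-3.5,"tz":0,"roll":0,"jaw":1}]'
```

```text
time_s: 1.95
position: [0.1474, 0.4238, 0.2417]
tcp_rot: [[-0.945, 0.328, 0.0], [0.328, 0.945, 0.0], [-0.0, 0.0, -1.0]]
force: [-0.1, 0.2, 0.0]
opening: 1.004
grasp_force: 0.0
```

```bash
python3 -m jog '[{"tx":-3.3,"ty":-1.5,"tz":0,"roll":0,"jaw":1},{"tx":-3.3,"ty":-1.5,"tz":0,"roll":0,"jaw":1},{"tx":-3.3,"ty":-1.5,"tz":0,"roll":0,"jaw":1},{"tx":-3.3,"ty":-1.5,"tz":0,"roll":0,"jaw":1},{"tx":-3.3,"ty":-1.5,"tz":0,"roll":0,"jaw":1},{"tx":-3.3,"ty":-1.5,"tz":0,"roll":0,"jaw":1},{"tx":-3.3,"ty":-1.5,"tz":0,"roll":0,"jaw":1}]'
cat >> h.py <<'E'
def wray(c,s,row,col):
    f=200/np.tan(np.radians(c["vertical_fov"])/2); T=np.array(c["tool_from_camera"])
    x,y=col-c["cx"],row-c["cy"]; r=np.hypot(x,y)+1e-9; th=r/f
    d=np.array([np.sin(th)*x/r,-np.sin(th)*y/r,-np.cos(th)]); R=np.array(s["tcp_rot"])
    return s["position"]+R@T[:3,3], R@T[:3,:3]@d
def wat(c,s,row,col,z):
    o,d=wray(c,s,row,col); return o+d*(z-o[2])/d[2]
def go(x,y,yaw=None):
    s=read_state(); R=np.array(s["tcp_rot"]); d=np.array([x,y,0])-s["position"]; d[2]=0
    ya=np.degrees(np.arctan2(R[1,1],R[0,1])); print("t",round(s["time_s"],2),"pos",s["position"].round(4),"yaw",ya.round(1),"j6",s["joint_positions"][5].round(1),"tx,ty cm",(R.T@d*100).round(2)[:2], "roll",None if yaw is None else round(np.radians(ya-yaw),3))
E
python3 -c "
from h import *
go(.44,-.05,22)"
```

```text
time_s: 2.65
position: [0.3326, 0.2489, 0.2419]
tcp_rot: [[-0.944, 0.329, 0.001], [0.329, 0.944, 0.001], [-0.001, 0.001, -1.0]]
force: [0.7, 0.8, 0.0]
opening: 0.999
grasp_force: 0.0
t 2.65 pos [0.3326 0.2489 0.2419] yaw 70.8 j6 -49.5 tx,ty cm [-19.96 -24.7 ] roll 0.852
```

```bash
python3 -m jog '[{"tx":-2.5,"ty":-3.1,"tz":0,"roll":0,"jaw":1},{"tx":-2.5,"ty":-3.1,"tz":0,"roll":0,"jaw":1},{"tx":-2.5,"ty":-3.1,"tz":0,"roll":0,"jaw":1},{"tx":-2.5,"ty":-3.1,"tz":0,"roll":0,"jaw":1},{"tx":-2.5,"ty":-3.1,"tz":0,"roll":0,"jaw":1},{"tx":-2.5,"ty":-3.1,"tz":0,"roll":0,"jaw":1},{"tx":-2.5,"ty":-3.1,"tz":0,"roll":0,"jaw":1},{"tx":-2.5,"ty":-3.1,"tz":0,"roll":0,"jaw":1}]' | head -2
python3 -m jog '[{"tx":0,"ty":0,"tz":0,"roll":0.142,"jaw":1},{"tx":0,"ty":0,"tz":0,"roll":0.142,"jaw":1},{"tx":0,"ty":0,"tz":0,"roll":0.142,"jaw":1},{"tx":0,"ty":0,"tz":0,"roll":0.142,"jaw":1},{"tx":0,"ty":0,"tz":0,"roll":0.142,"jaw":1},{"tx":0,"ty":0,"tz":0,"roll":0.142,"jaw":1}]' | head -3
cat > w.py <<'E'
from h import *
import sys
s=read_state(); c=capture("wrist"); save(c,sys.argv[1])
for r in trace("wrist","can"):
    ys,xs=np.nonzero(r["pixels"]); P=np.array([wat(c,s,y,x,.0265)[:2] for y,x in zip(ys,xs)]).astype(np.float32)
    (cx,cy),(w,h),a=cv2.minAreaRect(P); print("can",round(r["p"],2),np.round([cx,cy,w,h,a],3),r["bbox"])
for t,z in(("can",.0265),("can_stamp",.053),("phone",0),("phone_lens",.159)):
    for r in landmark_of("wrist",t)[:4]: print(t,round(r["p"],2),np.round(r["point"]),wat(c,s,*r["point"],z).round(3))
E
python3 w.py w2.png; python3 -c "
from h import *
go(.603,-.157,22)"
```

```text
time_s: 3.45
position: [0.4394, -0.0518, 0.2418]
time_s: 4.05
position: [0.439, -0.0501, 0.2417]
tcp_rot: [[-0.369, 0.929, 0.0], [0.929, 0.369, -0.0], [-0.0, 0.0, -1.0]]
can 0.95 [ 0.748  0.188  0.08   0.141 30.032] [548.4, 59.1, 40.0, 96.3]
can 0.8 [ 0.587 -0.118  0.056  0.16  24.048] [378.3, 205.7, 43.0, 102.9]
can 0.8 [4.4200e-01 1.6500e-01 5.7000e-02 2.5000e-02 2.7192e+01] [358.1, 0.0, 51.4, 19.3]
can 0.92 [212. 405.] [ 0.563 -0.052  0.027]
can 0.68 [149. 568.] [0.777 0.134 0.027]
can_stamp 0.97 [ 82. 580.] [0.731 0.223 0.053]
can_stamp 0.83 [292. 400.] [ 0.599 -0.148  0.053]
phone 0.89 [ 18. 495.] [0.591 0.249 0.   ]
phone_lens 0.83 [ 18. 565.] [0.588 0.207 0.159]
t 4.35 pos [ 0.4389 -0.05    0.2416] yaw 22.1 j6 -43.2 tx,ty cm [-16.09  11.17] roll 0.002
```

View pics/w2.png

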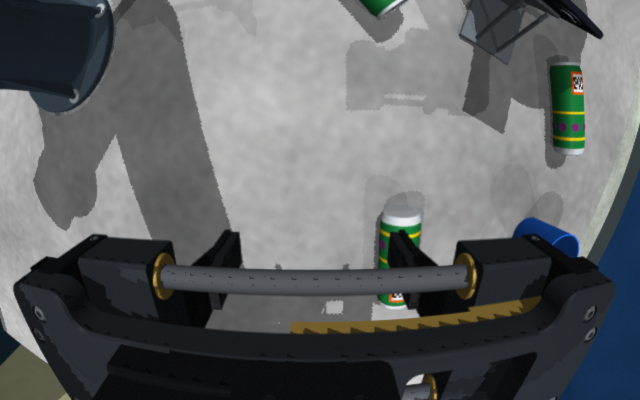

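The wrist view shows the target can under the right finger, around (400,260), with the phone's back at top right (540,15). It agrees with the earlier fixes, so I'll move over the can's ring-pull end and descend.

```bash
python3 -m jog '[{"tx":-3.2,"ty":2.24,"tz":0,"roll":0,"jaw":1},{"tx":-3.2,"ty":2.24,"tz":0,"roll":0,"jaw":1},{"tx":-3.2,"ty":2.24,"tz":0,"roll":0,"jaw":1},{"tx":-3.2,"ty":2.24,"tz":0,"roll":0,"jaw":1},{"tx":-3.3,"ty":2.24,"tz":0,"roll":0,"jaw":1},{"tx":0,"ty":0,"tz":3.5,"roll":0,"jaw":1},{"tx":0,"ty":0,"tz":3.5,"roll":0,"jaw":1},{"tx":0,"ty":0,"tz":3.5,"roll":0,"jaw":1}]' | head -3
python3 w.py w3.png; python3 -c "
from h import *
go(.603,-.157,22)"
```

```text
time_s: 5.15
position: [0.6034, -0.1576, 0.1353]
tcp_rot: [[-0.376, 0.927, 0.001], [0.927, 0.376, -0.0], [-0.001, 0.0, -1.0]]
can 0.83 [7.7900e-01 1.4000e-01 8.3000e-02 2.5000e-02 3.9853e+01] [547.3, 0.0, 47.4, 21.3]
can 0.58 [ 0.585 -0.118  0.055  0.147 22.673] [280.0, 62.0, 66.6, 172.2]
can 0.79 [ 64. 312.] [ 0.559 -0.052  0.027]
can 0.75 [ 17. 573.] [0.782 0.133 0.027]
can_stamp 0.89 [196. 314.] [ 0.599 -0.146  0.053]
phone_lens 0.29 [196. 314.] [ 0.588 -0.117  0.159]
t 5.45 pos [ 0.6045 -0.1579  0.1386] yaw 22.0 j6 -46.9 tx,ty cm [ 0.14 -0.1 ] roll 0.001
```

View pics/w3.png

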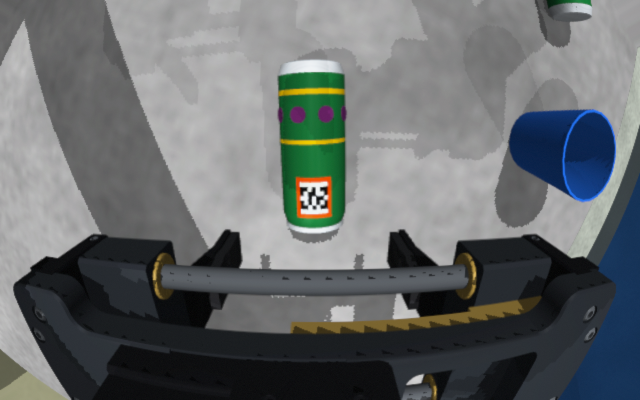

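The can is centred between the jaws, with its stamp at (314,197) and its bottom at (312,64). Descending, then closing gently.

```bash
python3 -m jog '[{"tx":0.1,"ty":-0.1,"tz":2.8,"roll":0,"jaw":1},{"tx":0,"ty":0,"tz":2.8,"roll":0,"jaw":1},{"tx":0,"ty":0,"tz":2.8,"roll":0,"jaw":1},{"tx":0,"ty":0,"tz":1.8,"roll":0,"jaw":1},{"tx":0,"ty":0,"tz":1.0,"roll":0,"jaw":1},{"tx":0,"ty":0,"tz":0,"roll":0,"jaw":0.7}]'
python3 -m jog '[{"tx":0,"ty":0,"tz":0,"roll":0,"jaw":0.6},{"tx":0,"ty":0,"tz":0,"roll":0,"jaw":0.58},{"tx":0,"ty":0,"tz":0,"roll":0,"jaw":0.58},{"tx":0,"ty":0,"tz":0,"roll":0,"jaw":0.58}]'
```

```text
time_s: 6.05
position: [0.6022, -0.1569, 0.0249]
tcp_rot: [[-0.375, 0.927, 0.001], [0.927, 0.375, -0.0], [-0.0, 0.0, -1.0]]
force: [0.7, 0.2, -0.9]
opening: 0.968
grasp_force: 0.0
time_s: 6.45
position: [0.6022, -0.157, 0.0254]
tcp_rot: [[-0.375, 0.927, 0.001], [0.927, 0.375, -0.001], [-0.001, 0.001, -1.0]]
force: [-0.0, -0.9, 0.0]
opening: 0.641
grasp_force: 0.0
```

```bash
python3 -m jog '[{"tx":0,"ty":0,"tz":0,"roll":0,"jaw":0.58},{"tx":0,"ty":0,"tz":0,"roll":0,"jaw":0.58},{"tx":0,"ty":0,"tz":0,"roll":0,"jaw":0.58}]'
```

```text
time_s: 6.75
position: [0.6022, -0.1569, 0.0251]
tcp_rot: [[-0.375, 0.927, 0.001], [0.927, 0.375, -0.0], [-0.001, 0.001, -1.0]]
force: [-0.1, -0.5, 4.7]
opening: 0.599
grasp_force: 30.0
```

```bash
python3 -m jog '[{"tx":0,"ty":0,"tz":-1.5,"roll":0,"jaw":0.5},{"tx":0,"ty":0,"tz":-1.5,"roll":0,"jaw":0.5},{"tx":0,"ty":0,"tz":-1.5,"roll":0,"jaw":0.5},{"tx":0,"ty":0,"tz":-1.5,"roll":0,"jaw":0.5},{"tx":0,"ty":0,"tz":-1.5,"roll":0,"jaw":0.5},{"tx":0,"ty":0,"tz":-1.5,"roll":0,"jaw":0.5},{"tx":0,"ty":0,"tz":0,"roll":0,"jaw":0.5},{"tx":0,"ty":0,"tz":0,"roll":0,"jaw":0.5}]'
python3 w.py w4.png; python3 -c "
from h import *
print(read_state()['moment'])"
```

```text
time_s: 7.55
position: [0.6019, -0.1568, 0.1151]
tcp_rot: [[-0.375, 0.927, 0.001], [0.927, 0.375, -0.0], [-0.001, 0.001, -1.0]]
force: [0.7, 0.8, -3.2]
opening: 0.603
grasp_force: 30.0
can 0.9 [ 0.594 -0.143  0.09   0.26  23.274] [254.4, 19.5, 120.2, 304.0]
can 0.74 [ 8.4700e-01 -1.1000e-02  1.9400e-01  1.1000e-01  3.0236e+01] [519.3, 112.5, 112.6, 96.2]
can 0.57 [7.8100e-01 1.4000e-01 8.8000e-02 2.2000e-02 4.0434e+01] [560.6, 0.0, 46.6, 22.5]
can 0.61 [ 34. 310.] [ 0.549 -0.033  0.026]
can 0.6 [ 14. 584.] [0.779 0.132 0.026]
can_stamp 0.92 [269. 317.] [ 0.619 -0.192  0.053]
[-0.13335599 -0.00474525  0.02903644]
```

View pics/w4.png

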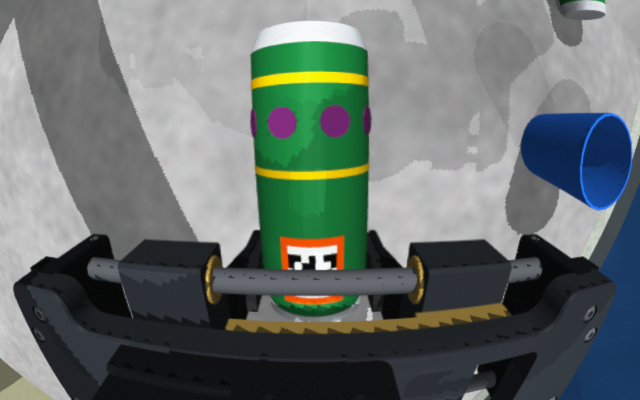

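The can is held level, not pivoting yet, with a moment of about 0.13 Nm. I'll jerk upward to see whether it slips in the pads.

```bash
cat > tilt.py <<'E'
from h import *
s=read_state(); c=capture("wrist"); m=s["moment"]; R=np.array(s["tcp_rot"]); T=np.array(c["tool_from_camera"])
b=[max(landmark_of("wrist",t),key=lambda r:r["p"]*(240<r["point"][1]<400))["point"] for t in("can","can_stamp")]
out=[]
for t in b:
    o,d=wray(c,s,*t); o=R.T@(o-s["position"]); d=R.T@d; out.append((o,d))
print("px",np.round(b),"moment",m.round(3))
# tilt from bottom ray: bottom centre at pivot + L*(cos a,0,sin a) in tool xz
for L in(.11,.118):
  o,d=out[0]; f=lambda a:(o+d*((L*np.cos(a)-o[0])/d[0]))[2]-L*np.sin(a)
  A=np.radians(np.arange(-30,121,1.)); v=[f(a) for a in A]; i=np.nonzero(np.diff(np.sign(v)))[0]; print(L,"tilt",np.degrees(A[i]))
E
python3 tilt.py
python3 -m jog '[{"tx":0,"ty":0,"tz":-5,"roll":0,"jaw":0.4},{"tx":0,"ty":0,"tz":-5,"roll":0,"jaw":0.4},{"tx":0,"ty":0,"tz":0,"roll":0,"jaw":0.4},{"tx":0,"ty":0,"tz":0,"roll":0,"jaw":0.4}]'
python3 tilt.py
```

```text
px [[ 33. 311.]
 [270. 315.]] moment [-0.133 -0.005  0.029]
0.11 tilt [-18. -11.]
0.118 tilt [7.]
time_s: 8.4
position: [0.6023, -0.157, 0.2159]
tcp_rot: [[-0.375, 0.927, 0.003], [0.927, 0.375, -0.001], [-0.002, 0.002, -1.0]]
force: [-0.8, 0.0, -1.7]
opening: 0.597
grasp_force: 30.0
px [[ 38. 309.]
 [267. 312.]] moment [-0.139 -0.012 -0.001]
0.11 tilt [-25.  -2.]
0.118 tilt [11.]
```

```bash
python3 -m jog '[{"tx":0,"ty":0,"tz":4.5,"roll":0,"jaw":0.4},{"tx":0,"ty":0,"tz":4.5,"roll":0,"jaw":0.4},{"tx":0,"ty":0,"tz":4.5,"roll":0,"jaw":0.4},{"tx":0,"ty":0,"tz":3.5,"roll":0,"jaw":0.4},{"tx":0,"ty":0,"tz":1.5,"roll":0,"jaw":0.4},{"tx":0,"ty":0,"tz":0.4,"roll":0,"jaw":0.4},{"tx":0,"ty":0,"tz":0,"roll":0,"jaw":0.4}]'
python3 -m jog '[{"tx":0,"ty":0,"tz":0,"roll":0,"jaw":0.7},{"tx":0,"ty":0,"tz":0,"roll":0,"jaw":0.7},{"tx":-0.6,"ty":0,"tz":0,"roll":0,"jaw":0.7},{"tx":-0.6,"ty":0,"tz":0,"roll":0,"jaw":0.7},{"tx":0,"ty":0,"tz":0,"roll":0,"jaw":0.4},{"tx":0,"ty":0,"tz":0,"roll":0,"jaw":0.4},{"tx":0,"ty":0,"tz":0,"roll":0,"jaw":0.4}]'
python3 w.py w5.png
```

```text
time_s: 9.25
position: [0.6, -0.1562, 0.0248]
tcp_rot: [[-0.375, 0.927, -0.004], [0.927, 0.375, 0.002], [0.003, -0.003, -1.0]]
force: [-0.8, 0.4, -1.1]
opening: 0.597
grasp_force: 30.0
time_s: 9.95
position: [0.6066, -0.1684, 0.0257]
tcp_rot: [[-0.375, 0.927, 0.001], [0.927, 0.375, -0.001], [-0.001, 0.001, -1.0]]
force: [0.3, -0.9, 0.3]
opening: 0.589
grasp_force: 30.0
can 0.63 [ 0.586 -0.12   0.056  0.156 23.191] [250.6, 1.4, 122.0, 304.1]
can 0.95 [  8. 311.] [ 0.559 -0.052  0.026]
can_stamp 0.68 [246. 316.] [ 0.599 -0.147  0.053]
```

```bash
python3 -m jog '[{"tx":0,"ty":0,"tz":-1.5,"roll":0,"jaw":0.4},{"tx":0,"ty":0,"tz":-1.5,"roll":0,"jaw":0.4},{"tx":0,"ty":0,"tz":-1.5,"roll":0,"jaw":0.4},{"tx":0,"ty":0,"tz":-1.5,"roll":0,"jaw":0.4},{"tx":0,"ty":0,"tz":-1.5,"roll":0,"jaw":0.4},{"tx":0,"ty":0,"tz":-2,"roll":0,"jaw":0.4},{"tx":0,"ty":0,"tz":-2,"roll":0,"jaw":0.4},{"tx":0,"ty":0,"tz":0,"roll":0,"jaw":0.4}]'
python3 tilt.py; python3 - <<'E'
from h import *
c=capture("wrist");save(c,"w6.png");d=capture("scene");i=cv2.resize(d["img"][140:300,200:400],None,fx=3,fy=3);j=cv2.resize(c["img"],(400,250))
o=np.zeros((480,1000,3),np.uint8);o[:,:600]=i;o[:250,600:]=j;cv2.imwrite("pics/m6.png",cv2.resize(o,(800,384))[:,:,::-1])
E
```

```text
time_s: 11.05
position: [0.6083, -0.1688, 0.1445]
tcp_rot: [[-0.375, 0.927, 0.007], [0.927, 0.375, -0.003], [-0.005, 0.005, -1.0]]
force: [0.6, 0.5, -2.3]
opening: 0.586
grasp_force: 30.0
px [[ 21. 311.]
 [232. 315.]] moment [-0.186 -0.033 -0.022]
0.11 tilt []
0.118 tilt [-2.]
```

View pics/m6.png

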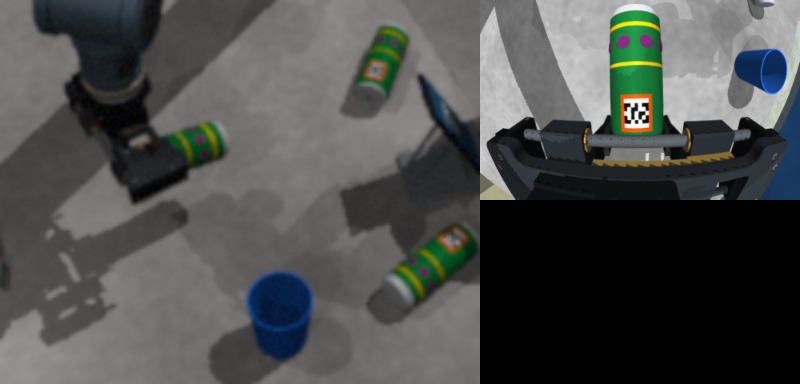

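The pads' friction holds it rigid. I'll ease the jaw command toward the measured opening, so that the torsional grip slips first and the can swings down.

```bash
for i in 1; do python3 -m jog '[{"tx":0,"ty":0,"tz":0,"roll":0,"jaw":0.58},{"tx":0,"ty":0,"tz":0,"roll":0,"jaw":0.58}]' | tail -2
python3 -m jog '[{"tx":0,"ty":0,"tz":0,"roll":0,"jaw":0.585},{"tx":0,"ty":0,"tz":0,"roll":0,"jaw":0.585}]' | tail -2
python3 -m jog '[{"tx":0,"ty":0,"tz":0,"roll":0,"jaw":0.59},{"tx":0,"ty":0,"tz":0,"roll":0,"jaw":0.59}]' | tail -2; done
python3 tilt.py
```

```text
opening: 0.585
grasp_force: 29.0
opening: 0.588
grasp_force: 20.7
opening: 0.593
grasp_force: 4.7
px [[177. 313.]
 [177. 316.]] moment [-0.111  0.021  0.094]
0.11 tilt [79.]
0.118 tilt [80.]
```

It slipped and swung down. Firming the grip and looking.

```bash
python3 -m jog '[{"tx":0,"ty":0,"tz":0,"roll":0,"jaw":0.57},{"tx":0,"ty":0,"tz":0,"roll":0,"jaw":0.55}]'
python3 - <<'E'
from h import *
c=capture("wrist");save(c,"w7.png");d=capture("scene");i=cv2.resize(d["img"][140:300,200:400],None,fx=2.5,fy=2.5);j=cv2.resize(c["img"],(500,312))
o=np.zeros((400,1000,3),np.uint8);o[:,:500]=i;o[:312,500:]=j;cv2.imwrite("pics/m7.png",cv2.resize(o,(800,320))[:,:,::-1])
print(read_state()["moment"])
for n in("wrist","scene"):
  for t in ("can","can_stamp"): print(n,t,[(round(r["p"],2),np.round(r["point"])) for r in landmark_of(n,t)])
E
```

```text
time_s: 12.25
position: [0.6066, -0.168, 0.141]
tcp_rot: [[-0.375, 0.927, 0.001], [0.927, 0.375, -0.0], [-0.001, 0.001, -1.0]]
force: [0.2, 0.1, -0.8]
opening: 0.561
grasp_force: 0.0
[-0.13161503  0.04380861 -0.00236325]
wrist can [(0.88, array([  8., 569.])), (0.8, array([230., 313.]))]
wrist can_stamp []
scene can [(0.77, array([158., 365.])), (0.66, array([234., 253.])), (0.47, array([202., 438.]))]
scene can_stamp [(0.97, array([227., 282.])), (0.78, array([170., 357.])), (0.65, array([238., 389.]))]
```

View pics/m7.png

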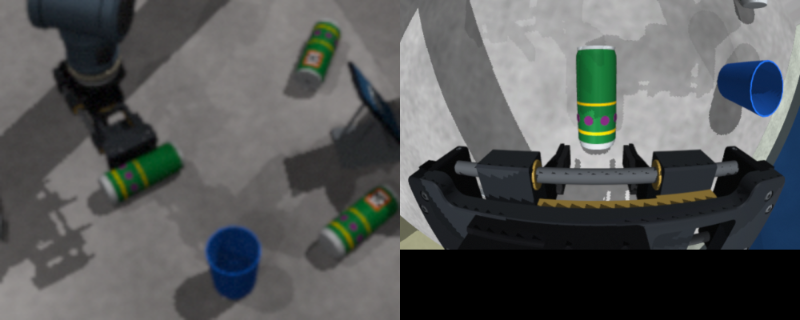

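The can slid out of the pads and toppled over the other way. It now lies in line with the tool, with its bottom (dots) end nearest the jaws and the stamp underneath. Standing it up still faces the stamp the same way. I'll go up a little and locate it.

```bash
python3 -m jog '[{"tx":0,"ty":0,"tz":-2,"roll":0,"jaw":1},{"tx":3,"ty":0,"tz":-2,"roll":0,"jaw":1},{"tx":3,"ty":0,"tz":0,"roll":0,"jaw":1},{"tx":3,"ty":0,"tz":0,"roll":0,"jaw":1},{"tx":0,"ty":0,"tz":0,"roll":0,"jaw":1}]' | head -2
python3 w.py w8.png; python3 - <<'E'
from h import *
c=capture("top")
for r in trace("top","can"):
    ys,xs=np.nonzero(r["pixels"]); P=np.array([at(c,y,x,.0265)[:2] for y,x in zip(ys,xs)]).astype(np.float32)
    print(r["p"],cv2.minAreaRect(P))
E
```

```text
time_s: 13.05
position: [0.5701, -0.0809, 0.1806]
can 0.81 [ 0.595 -0.137  0.055  0.153 21.349] [291.2, 172.6, 51.1, 133.7]
can 0.73 [ 0.752  0.183  0.074  0.119 30.302] [517.1, 0.0, 51.2, 94.8]
can 0.56 [ 92. 550.] [0.779 0.132 0.027]
can_stamp 0.66 [  2. 553.] [0.729 0.222 0.053]
0.82 ((0.747272253036499, 0.18951979279518127), (0.05347933992743492, 0.1334734559059143), 29.351932525634766)
0.56 ((0.4123798608779907, 0.19286206364631653), (0.05345417931675911, 0.09221450239419937), 58.616729736328125)
```

View pics/w8.png

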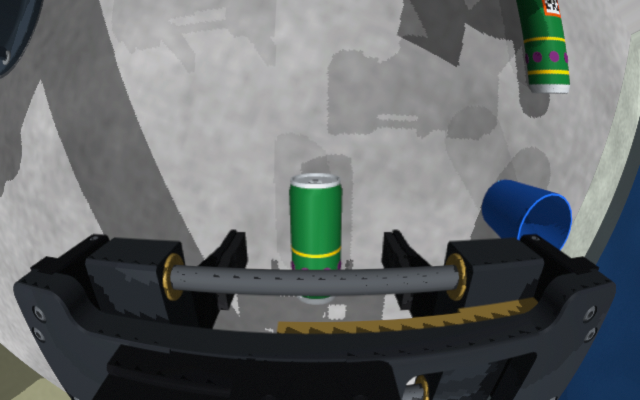

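Confirmed: the ring-pull end is at (316,178), on the tool's +x side, and the dots end is under the jaws. Working out the grip point 112 mm from the bottom.

```bash
python3 - <<'E'
from h import *
s=read_state();c=capture("wrist")
t=wat(c,s,174,316,.05);b=wat(c,s,299,316,.01);print(t,b,np.linalg.norm(t-b),np.degrees(np.arctan2(t[1]-b[1],t[0]-b[0])))
d=(t-b)[:2];d/=np.linalg.norm(d)
g=t[:2]-d*.023;print(g);go(*g,21.7)
E
```

```text
[ 0.5680226  -0.06743382  0.05      ] [ 0.62934949 -0.2185465   0.01      ] 0.1679167332455238 112.08906105344035
[ 0.57667169 -0.08874563]
t 13.5 pos [ 0.5728 -0.0853  0.1804] yaw 21.9 j6 -41.5 tx,ty cm [-0.47  0.23] roll 0.004
```

```bash
python3 -m jog '[{"tx":-0.5,"ty":0.2,"tz":3.5,"roll":0,"jaw":1},{"tx":0,"ty":0,"tz":3.5,"roll":0,"jaw":1},{"tx":0,"ty":0,"tz":3.5,"roll":0,"jaw":1},{"tx":0,"ty":0,"tz":2.5,"roll":0,"jaw":0.9},{"tx":0,"ty":0,"tz":1.5,"roll":0,"jaw":0.8},{"tx":0,"ty":0,"tz":1,"roll":0,"jaw":0.7},{"tx":0,"ty":0,"tz":0,"roll":0,"jaw":0.65},{"tx":0,"ty":0,"tz":0,"roll":0,"jaw":0.55}]' | head -2
python3 -m jog '[{"tx":0,"ty":0,"tz":0,"roll":0,"jaw":0.55},{"tx":0,"ty":0,"tz":0,"roll":0,"jaw":0.55},{"tx":0,"ty":0,"tz":0,"roll":0,"jaw":0.55}]'
python3 - <<'E'
from h import *
s=read_state();c=capture("wrist");save(c,"w9.png")
print([ (r["p"],r["bbox"]) for r in trace("wrist","can")])
E
```

```text
time_s: 14.3
position: [0.5768, -0.0886, 0.0263]
time_s: 14.6
position: [0.5771, -0.0886, 0.0265]
tcp_rot: [[-0.375, 0.927, 0.002], [0.927, 0.375, -0.001], [-0.002, 0.002, -1.0]]
force: [0.5, 0.4, 0.5]
opening: 0.597
grasp_force: 30.0
[(0.9, [263.8, 211.0, 102.7, 111.8]), (0.57, [622.9, 5.2, 16.2, 79.3])]
```

View pics/w9.png

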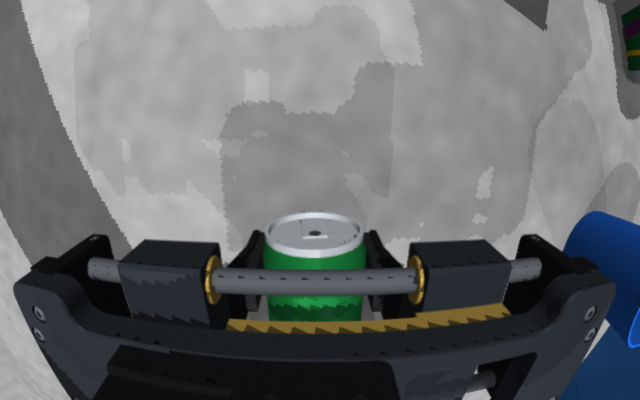

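Gripped about 112 mm from the bottom, with the lid visible at (315,233). Lifting to just above hanging height, then easing in finer steps.

```bash
python3 -m jog '[{"tx":0,"ty":0,"tz":-2,"roll":0,"jaw":0.55},{"tx":0,"ty":0,"tz":-2.5,"roll":0,"jaw":0.55},{"tx":0,"ty":0,"tz":-2.5,"roll":0,"jaw":0.55},{"tx":0,"ty":0,"tz":-2.5,"roll":0,"jaw":0.55},{"tx":0,"ty":0,"tz":-0.5,"roll":0,"jaw":0.55},{"tx":0,"ty":0,"tz":0,"roll":0,"jaw":0.58}]' | tail -2
J='python3 -c "from rig import read_state as r;print(r()[\"moment\"].round(3))"'
python3 -m jog '[{"tx":0,"ty":0,"tz":0,"roll":0,"jaw":0.59}]' | tail -2; eval $J
python3 -m jog '[{"tx":0,"ty":0,"tz":0,"roll":0,"jaw":0.592}]' | tail -2; eval $J
python3 -m jog '[{"tx":0,"ty":0,"tz":0,"roll":0,"jaw":0.593}]' | tail -2; eval $J
```

```text
opening: 0.6
grasp_force: 30.0
opening: 0.601
grasp_force: 30.0
[-0.002  0.097  0.002]
opening: 0.601
grasp_force: 30.0
[0.048 0.058 0.055]
opening: 0.601
grasp_force: 29.8
[-0.008  0.041  0.042]
```

```bash
cat > b.py <<'E'
from h import *
capture("wrist");print([r["bbox"] for r in trace("wrist","can") if 150<r["bbox"][0]<400])
E
python3 b.py
python3 -m jog '[{"tx":0,"ty":0,"tz":0,"roll":0,"jaw":0.595}]' | tail -2; python3 b.py
python3 -m jog '[{"tx":0,"ty":0,"tz":0,"roll":0,"jaw":0.596}]' | tail -2; python3 b.py
python3 -m jog '[{"tx":0,"ty":0,"tz":0,"roll":0,"jaw":0.597}]' | tail -2; python3 b.py
```

```text
[[263.5, 211.6, 104.5, 110.2]]
opening: 0.605
grasp_force: 26.2
[[261.7, 211.7, 106.4, 112.4]]
opening: 0.604
grasp_force: 23.9
[[265.8, 213.4, 100.8, 111.9]]
opening: 0.6
grasp_force: 21.8
[]
```

```bash
python3 b.py
python3 -m jog '[{"tx":0,"ty":0,"tz":0,"roll":0,"jaw":0.598}]' | tail -2; python3 b.py
python3 -m jog '[{"tx":0,"ty":0,"tz":0,"roll":0,"jaw":0.599}]' | tail -2; python3 b.py
python3 -m jog '[{"tx":0,"ty":0,"tz":0,"roll":0,"jaw":0.6}]' | tail -2; python3 b.py
```

```text
[[263.2, 212.8, 107.0, 111.5]]
opening: 0.6
grasp_force: 19.8
[[264.4, 210.3, 102.1, 113.3]]
opening: 0.603
grasp_force: 17.8
[[264.9, 212.1, 102.3, 110.2]]
opening: 0.603
grasp_force: 15.8
[[264.5, 210.2, 102.0, 111.4]]
```

```bash
python3 -m jog '[{"tx":0,"ty":0,"tz":0,"roll":0,"jaw":0.601}]' | tail -2; python3 b.py
python3 -m jog '[{"tx":0,"ty":0,"tz":0,"roll":0,"jaw":0.602}]' | tail -2; python3 b.py
python3 -m jog '[{"tx":0,"ty":0,"tz":0,"roll":0,"jaw":0.603}]' | tail -2; python3 b.py
```

```text
opening: 0.608
grasp_force: 13.8
[[266.0, 213.8, 100.7, 108.1]]
opening: 0.605
grasp_force: 11.8
[[265.0, 211.0, 101.8, 109.7]]
opening: 0.606
grasp_force: 9.1
[[262.4, 203.7, 106.4, 119.4]]
```

It's starting to turn (box top 211 → 204). Holding here, then finer steps.

```bash
python3 b.py; python3 -m jog '[{"tx":0,"ty":0,"tz":0,"roll":0,"jaw":0.603}]' | tail -2; python3 b.py
python3 -m jog '[{"tx":0,"ty":0,"tz":0,"roll":0,"jaw":0.6035}]' | tail -2; python3 b.py;python3 b.py
```

```text
[[264.8, 216.8, 101.4, 105.5]]
opening: 0.608
grasp_force: 10.1
[[264.0, 217.3, 103.9, 105.2]]
opening: 0.604
grasp_force: 9.2
[[262.6, 216.9, 107.5, 105.2]]
[[262.2, 216.7, 107.6, 106.7]]
```

```bash
cat > e.py <<'E'
from h import *
s=read_state(); P=s["position"]; R=np.array(s["tcp_rot"])
def proj(c,X):
    T=np.linalg.inv(c["cam_to_world"]); p=T[:3,:3]@X+T[:3,3]; f=200/np.tan(np.radians(c["vertical_fov"])/2)
    return np.array([c["cy"]-f*p[1]/-p[2]*1.0, c["cx"]+f*p[0]/-p[2]])
for n in("scene","top"):
    c=capture(n); L=.112
    pr={a:proj(c,P+R@np.array([-L*np.cos(np.radians(a)),0,L*np.sin(np.radians(a))])) for a in range(0,101,10)}
    for r in landmark_of(n,"can"):
        q=np.array(r["point"]); a=min(pr,key=lambda a:np.linalg.norm(pr[a]-q)); e=np.linalg.norm(pr[a]-q)
        if e<25: print(n,"p",round(r["p"],2),q.round(1),"tilt~",a,"err px",e.round(1))
    print({a:pr[a].round(0).tolist() for a in(0,30,60,90)})
c=capture("wrist"); im=c["img"]; hsv=cv2.cvtColor(im,cv2.COLOR_RGB2HSV); g=cv2.inRange(hsv,(35,80,20),(85,255,255)); g[:,:250]=0;g[:,390:]=0;g[:150]=0;g[262:]=0
ys,xs=np.nonzero(g); print("green above bar rows",ys.min() if len(ys) else None, "by col",{k:(ys[xs==k].min() if (xs==k).any() else None) for k in(270,290,315,340,360)})
E
python3 e.py
```

```text
scene p 0.75 [224.8 273.7] tilt~ 70 err px 1.3
{0: [217.0, 248.0], 30: [225.0, 255.0], 60: [227.0, 268.0], 90: [222.0, 284.0]}
{0: [185.0, 393.0], 30: [189.0, 386.0], 60: [196.0, 372.0], 90: [203.0, 356.0]}
green above bar rows 219 by col {270: None, 290: np.int64(225), 315: np.int64(219), 340: np.int64(226), 360: np.int64(243)}
```

```bash
python3 e.py; python3 - <<'E'
from h import *
c=capture("wrist"); im=c["img"]; hsv=cv2.cvtColor(im,cv2.COLOR_RGB2HSV)
o=cv2.inRange(hsv,(4,150,120),(16,255,255)); o[:150]=0;o[:,:250]=0;o[:,390:]=0; ys,xs=np.nonzero(o); print(len(ys), (ys.min(),ys.max(),xs.min(),xs.max()) if len(ys) else "")
print([(r["p"],r["point"]) for r in landmark_of("wrist","can_stamp")],[(r["p"],r["point"]) for r in landmark_of("wrist","can")])
for r in range(190,262,6): print(r,im[r,315],im[r,285])
cv2.imwrite("pics/w10.png",cv2.resize(im[150:350,200:430],None,fx=2.5,fy=2.5)[:,:,::-1])
E
```

```text
scene p 0.96 [225.5 270.4] tilt~ 60 err px 2.8
{0: [217.0, 248.0], 30: [225.0, 255.0], 60: [227.0, 268.0], 90: [222.0, 284.0]}
{0: [185.0, 393.0], 30: [189.0, 386.0], 60: [196.0, 372.0], 90: [203.0, 356.0]}
green above bar rows 219 by col {270: None, 290: np.int64(225), 315: np.int64(219), 340: np.int64(226), 360: np.int64(244)}
66 (np.int64(217), np.int64(226), np.int64(285), np.int64(335))
[(0.94, [214.6, 311.7])] [(0.76, [79.0, 580.4]), (0.66, [251.7, 316.0])]
190 [129 128 129] [152 153 152]
196 [125 125 125] [150 151 151]
202 [122 121 122] [147 146 146]
208 [126 125 125] [148 146 148]
214 [128 130 128] [149 148 148]
220 [65 84 72] [146 146 146]
226 [133 138 142] [159  84  45]
232 [226 231 235] [230 234 238]
238 [222 227 231] [214 220 224]
244 [225 230 234] [222 227 232]
250 [226 230 234] [223 228 232]
256 [226 230 233] [223 227 231]
```

It's now tilted about 65°, with the stamp's edge just appearing at (311,220). Easing a bit more.

```bash
python3 -m jog '[{"tx":0,"ty":0,"tz":0,"roll":0,"jaw":0.604},{"tx":0,"ty":0,"tz":0,"roll":0,"jaw":0.6045}]' | tail -2; python3 e.py | grep -E "tilt|green"
python3 -m jog '[{"tx":0,"ty":0,"tz":0,"roll":0,"jaw":0.605},{"tx":0,"ty":0,"tz":0,"roll":0,"jaw":0.605}]' | tail -2; python3 e.py| grep -E "tilt|green"
```

```text
opening: 0.603
grasp_force: 7.3
scene p 0.71 [226.5 268.8] tilt~ 60 err px 0.9
green above bar rows 219 by col {270: None, 290: None, 315: np.int64(219), 340: np.int64(226), 360: np.int64(243)}
opening: 0.608
grasp_force: 6.2
scene p 0.93 [224.6 272.3] tilt~ 70 err px 1.6
green above bar rows 219 by col {270: None, 290: None, 315: np.int64(219), 340: np.int64(226), 360: np.int64(243)}
```

```bash
python3 -m jog '[{"tx":0,"ty":0,"tz":0,"roll":0,"jaw":0.6055},{"tx":0,"ty":0,"tz":0,"roll":0,"jaw":0.606}]' | grep -v rot; python3 e.py | grep -E "tilt|green"; python3 b.py
```

```text
time_s: 19.95
position: [0.5763, -0.0884, 0.1255]
force: [0.5, -0.2, -2.3]
opening: 0.608
grasp_force: 4.6
scene p 0.7 [224.9 272.4] tilt~ 70 err px 1.3
green above bar rows 219 by col {270: None, 290: None, 315: np.int64(219), 340: np.int64(226), 360: np.int64(244)}
[[261.9, 218.4, 104.6, 103.9]]
```

View pics/w10.png

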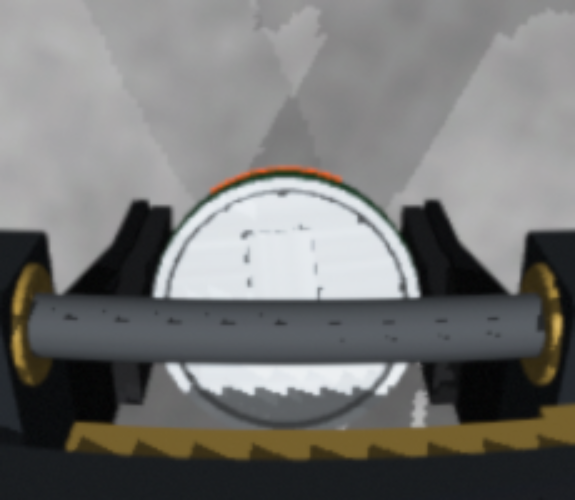

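The lid is seen nearly face-on, so the can is about 27° from vertical. I'll lower it close to the ledge and ease further.

```bash
python3 -m jog '[{"tx":0,"ty":0,"tz":0,"roll":0,"jaw":0.603},{"tx":0,"ty":0,"tz":0.6,"roll":0,"jaw":0.603},{"tx":0,"ty":0,"tz":0.4,"roll":0,"jaw":0.603},{"tx":0,"ty":0,"tz":0,"roll":0,"jaw":0.605},{"tx":0,"ty":0,"tz":0,"roll":0,"jaw":0.6065}]' | grep -v rot; python3 e.py | grep -E "tilt|green"
python3 -m jog '[{"tx":0,"ty":0,"tz":0,"roll":0,"jaw":0.607}]' | grep -v rot; python3 e.py | grep -E "tilt|green"; python3 b.py
```

```text
time_s: 20.8
position: [0.5761, -0.0883, 0.1152]
force: [0.9, 0.0, -2.5]
opening: 0.608
grasp_force: 4.0
scene p 0.95 [229.5 273.4] tilt~ 70 err px 1.8
green above bar rows 219 by col {270: None, 290: None, 315: np.int64(219), 340: np.int64(226), 360: np.int64(244)}
time_s: 21.15
position: [0.5764, -0.0884, 0.1157]
force: [-0.3, -0.3, -3.1]
opening: 0.604
grasp_force: 2.9
scene p 0.75 [227.8 273.1] tilt~ 70 err px 0.4
green above bar rows 199 by col {270: np.int64(248), 290: np.int64(212), 315: np.int64(199), 340: np.int64(214), 360: np.int64(249)}
[[266.7, 195.9, 99.9, 126.8]]
```

```bash
python3 e.py | grep -E "tilt|green"; python3 -m jog '[{"tx":0,"ty":0,"tz":0,"roll":0,"jaw":0.607}]' | grep -E "force|posi"; python3 e.py | grep -E "tilt|green"; python3 b.py
cat > v.py <<'E'
# predict wrist image row of stamp-side points vs tilt
from h import *
s=read_state(); c=capture("wrist"); T=np.linalg.inv(c["tool_from_camera"]); f=200/np.tan(np.radians(c["vertical_fov"])/2)
def pr(X):
    p=T[:3,:3]@X+T[:3,3]; th=np.arctan2(np.hypot(p[0],p[1]),-p[2]); r=f*th/np.hypot(p[0],p[1]); return c["cy"]-p[1]*r
G=.112
for a in range(60,96,5):
    t=np.radians(a); ax=np.array([np.cos(t),0,-np.sin(t)]); st=np.array([np.sin(t),0,np.cos(t)])
    print(a,"lid rim +x",round(pr(ax*(.134-G)+st*.023)),"stamp",round(pr(ax*(.104-G)+st*.0265)),"stamp low edge",round(pr(ax*(.088-G)+st*.0265)),"bottom",round(pr(-ax*G+st*.0265)))
im=c["img"]; hsv=cv2.cvtColor(im,cv2.COLOR_RGB2HSV); o=cv2.inRange(hsv,(4,140,100),(16,255,255)); o[:120]=0;o[:,:270]=0;o[:,360:]=0;o[265:]=0; ys,xs=np.nonzero(o); print("orange rows",len(ys),ys.min() if len(ys) else 0,ys.max() if len(ys) else 0)
print("stamp",[(round(r["p"],2),np.round(r["point"])) for r in landmark_of("wrist","can_stamp")])
E
python3 v.py
```

```text
scene p 0.88 [225.3 280. ] tilt~ 80 err px 1.5
green above bar rows 198 by col {270: np.int64(248), 290: np.int64(211), 315: np.int64(198), 340: np.int64(213), 360: np.int64(249)}
position: [0.5763, -0.0883, 0.1155]
force: [-0.4, 0.4, -1.4]
grasp_force: 2.7
scene p 0.67 [225.2 277.8] tilt~ 80 err px 1.2
green above bar rows 198 by col {270: np.int64(248), 290: np.int64(211), 315: np.int64(198), 340: np.int64(213), 360: np.int64(249)}
[[264.9, 197.4, 100.5, 128.0]]
60 lid rim +x 211 stamp 215 stamp low edge 220 bottom 236
65 lid rim +x 215 stamp 214 stamp low edge 216 bottom 225
70 lid rim +x 219 stamp 212 stamp low edge 212 bottom 213
75 lid rim +x 224 stamp 211 stamp low edge 209 bottom 202
80 lid rim +x 229 stamp 210 stamp low edge 206 bottom 191
85 lid rim +x 234 stamp 210 stamp low edge 203 bottom 180
90 lid rim +x 240 stamp 210 stamp low edge 200 bottom 169
95 lid rim +x 246 stamp 210 stamp low edge 198 bottom 159
orange rows 256 206 233
stamp [(0.9, array([217., 310.]))]
```

It's at about 78° with its rim just touching the ledge. I'll walk the tool over the foot with the light grip so it rocks upright.

```bash
python3 -m jog '[{"tx":-0.4,"ty":0,"tz":0.1,"roll":0,"jaw":0.6065},{"tx":-0.4,"ty":0,"tz":0.1,"roll":0,"jaw":0.6065},{"tx":-0.4,"ty":0,"tz":0.1,"roll":0,"jaw":0.6065},{"tx":-0.4,"ty":0,"tz":0.1,"roll":0,"jaw":0.6065}]' | grep -v rot; python3 e.py | grep -E "tilt|green"; python3 b.py; python3 v.py | tail -2
```

```text
time_s: 22.7
position: [0.5833, -0.1042, 0.1123]
force: [-0.4, -1.0, 4.6]
opening: 0.609
grasp_force: 3.8
scene p 0.87 [227.9 279.1] tilt~ 90 err px 1.2
green above bar rows 182 by col {270: np.int64(248), 290: np.int64(193), 315: np.int64(182), 340: np.int64(197), 360: np.int64(251)}
[[267.0, 180.9, 99.6, 140.7]]
orange rows 467 203 241
stamp [(0.65, array([219., 312.]))]
```

```bash
python3 -m jog '[{"tx":-0.3,"ty":0,"tz":0.05,"roll":0,"jaw":0.6065},{"tx":-0.2,"ty":0,"tz":0,"roll":0,"jaw":0.6065},{"tx":0,"ty":0,"tz":0,"roll":0,"jaw":0.6065}]' | grep -v rot;  python3 b.py; python3 -m jog '[{"tx":0,"ty":0,"tz":0,"roll":0,"jaw":0.63},{"tx":0,"ty":0,"tz":0,"roll":0,"jaw":0.65},{"tx":0,"ty":0,"tz":0,"roll":0,"jaw":0.65},{"tx":0,"ty":0,"tz":0,"roll":0,"jaw":0.65}]' | grep -v rot; python3 e.py | grep -E "tilt|green"; python3 b.py; python3 v.py | tail -2
```

```text
time_s: 23.45
position: [0.584, -0.1072, 0.1113]
force: [-2.4, 1.8, 4.0]
opening: 0.608
grasp_force: 3.6
[[264.5, 177.2, 103.4, 145.7]]
time_s: 23.95
position: [0.5839, -0.1077, 0.1107]
force: [-0.6, 0.8, -0.9]
opening: 0.644
grasp_force: 0.0
scene p 0.79 [226.9 278.7] tilt~ 90 err px 0.4
green above bar rows 177 by col {270: np.int64(245), 290: np.int64(189), 315: np.int64(177), 340: np.int64(191), 360: np.int64(251)}
[[263.8, 176.3, 100.3, 146.9]]
orange rows 475 206 237
stamp [(0.59, array([213., 311.]))]
```

The can stands upright in the open jaws. I'll refine the phone's pose and the can's axis before regripping.

```bash
python3 - <<'E'
from h import *
s=read_state();R=np.array(s["tcp_rot"])
c=capture("wrist"); e=wat(c,s,176,315,0.004); print("edge tool xy mm",(R.T@(e-s["position"])*1000).round(1))
rays={"phone":[], "phone_lens":[]}
for k in range(5):
  for n in("scene","top"):
    c=capture(n)
    for t in rays:
        L=[r for r in landmark_of(n,t) if np.linalg.norm(at(c,*r["point"],.08)[:2]-[.592,.235])<.08]
        if L: rays[t].append((ray(c,*L[0]["point"]),at(c,*L[0]["point"],0 if t=="phone" else .159)))
    if k<2:
      for r in trace(n,"phone")[:1]:
        ys,xs=np.nonzero(r["pixels"]); print(n,r["p"],r["bbox"],cv2.minAreaRect(np.stack([xs,ys],1).astype(np.float32)))
for t,v in rays.items():
    P=np.array([a[1] for a in v]); print(t,len(v),P.mean(0).round(4),P.std(0).round(4))
E
```

```text
edge tool xy mm [ 21.9   1.2 107.1]
scene 0.57 [368.7, 173.0, 38.2, 49.5] ((386.94940185546875, 199.96017456054688), (37.04651641845703, 52.717830657958984), 11.633633613586426)
top 0.84 [236.6, 183.9, 37.5, 32.2] ((255.0, 199.0), (30.0, 38.0), 90.0)
scene 0.66 [368.0, 174.6, 35.5, 46.0] ((381.6986389160156, 197.86300659179688), (53.136680603027344, 36.048675537109375), 69.44395446777344)
top 0.66 [236.9, 182.0, 36.5, 35.4] ((255.5, 198.5), (31.0, 37.0), 90.0)
phone 10 [0.5967 0.2471 0.    ] [0.0068 0.0039 0.    ]
phone_lens 10 [0.5883 0.2131 0.159 ] [0.0043 0.0039 0.    ]
```

```bash
python3 -m jog '[{"tx":-0.2,"ty":0,"tz":0,"roll":0,"jaw":0.6},{"tx":0,"ty":0,"tz":0,"roll":0,"jaw":0.55},{"tx":0,"ty":0,"tz":0,"roll":0,"jaw":0.55},{"tx":0,"ty":0,"tz":-1,"roll":0,"jaw":0.55},{"tx":0,"ty":0,"tz":-3,"roll":0,"jaw":0.55},{"tx":0,"ty":0,"tz":-4,"roll":0,"jaw":0.55},{"tx":0,"ty":0,"tz":-4,"roll":0,"jaw":0.55},{"tx":0,"ty":0,"tz":-4,"roll":0,"jaw":0.55}]' | grep -v rot
python3 -m jog '[{"tx":0,"ty":0,"tz":-4,"roll":0.1,"jaw":0.55},{"tx":0,"ty":0,"tz":-4,"roll":0.1,"jaw":0.55},{"tx":0,"ty":0,"tz":-4,"roll":0.1,"jaw":0.55},{"tx":0,"ty":0,"tz":0,"roll":0.08,"jaw":0.55},{"tx":0,"ty":0,"tz":0,"roll":0,"jaw":0.55}]' | grep -v rot; python3 -c "
from h import *
go(.593,.09,0)"
```

```text
time_s: 26.95
position: [0.5842, -0.1093, 0.2727]
force: [0.5, -0.4, -2.5]
opening: 0.604
grasp_force: 30.0
time_s: 27.45
position: [0.5847, -0.1095, 0.3929]
force: [-0.2, 0.8, -2.5]
opening: 0.603
grasp_force: 30.0
t 27.45 pos [ 0.5847 -0.1095  0.3929] yaw 0.2 j6 -21.6 tx,ty cm [19.94  0.92] roll 0.004
```

```bash
python3 -m jog '[{"tx":3.3,"ty":0.15,"tz":0,"roll":0,"jaw":0.55},{"tx":3.3,"ty":0.15,"tz":0,"roll":0,"jaw":0.55},{"tx":3.3,"ty":0.15,"tz":0,"roll":0,"jaw":0.55},{"tx":3.3,"ty":0.15,"tz":0,"roll":0,"jaw":0.55},{"tx":3.3,"ty":0.15,"tz":0,"roll":0,"jaw":0.55},{"tx":3.3,"ty":0.15,"tz":0,"roll":0,"jaw":0.55},{"tx":0,"ty":0,"tz":0,"roll":0,"jaw":0.55}]' | grep -v rot
python3 - <<'E'
from h import *
acc={"phone":[],"phone_lens":[]}
for k in range(5):
    s=read_state(); c=capture("wrist")
    for t,z in(("phone",0),("phone_lens",.159)):
        for r in landmark_of("wrist",t)[:1]: acc[t].append(wat(c,s,*r["point"],z))
for t,v in acc.items():
    if v: print(t,len(v),np.mean(v,0).round(4),np.std(v,0).round(4))
# orthorectify onto z=.1 and get dominant edge directions
f=200/np.tan(np.radians(c["vertical_fov"])/2)
X,Y=np.meshgrid(np.arange(.50,.69,.0005),np.arange(.14,.32,.0005)); 
for z in(0.,.177):
    W=np.stack([X,Y,np.full_like(X,z)],-1)-s["position"]; R=np.array(s["tcp_rot"]); T=np.linalg.inv(c["tool_from_camera"])
    p=(W@R)@T[:3,:3].T+T[:3,3]; q=np.hypot(p[...,0],p[...,1]); r=f*np.arctan2(q,-p[...,2])/q
    im=cv2.remap(c["img"],(c["cx"]+p[...,0]*r).astype(np.float32),(c["cy"]-p[...,1]*r).astype(np.float32),cv2.INTER_CUBIC)
    g=cv2.cvtColor(im,cv2.COLOR_RGB2GRAY); L=cv2.createLineSegmentDetector().detect(g)[0][:,0]
    for a in sorted(L.tolist(),key=lambda a:-np.hypot(a[2]-a[0],a[3]-a[1]))[:14]:
        x0,y0,x1,y1=a; P=[.5+x0*.0005,.14+y0*.0005,.5+x1*.0005,.14+y1*.0005]
        print(z,np.round(P,3),"len",round(np.hypot(x1-x0,y1-y0)*.5),"ang",round(np.degrees(np.arctan2(y1-y0,x1-x0))%180,1))
E
```

```text
time_s: 28.15
position: [0.5915, 0.0926, 0.3893]
force: [1.5, -0.4, -2.5]
opening: 0.604
grasp_force: 30.0
phone 4 [0.5894 0.2467 0.    ] [0.001 0.001 0.   ]
phone_lens 5 [0.5903 0.2087 0.159 ] [0.0013 0.001  0.    ]
0.0 [0.637 0.24  0.535 0.24 ] len 101 ang 0.2
0.0 [0.547 0.303 0.532 0.25 ] len 54 ang 74.6
0.0 [0.555 0.316 0.607 0.316] len 52 ang 179.4
0.0 [0.612 0.305 0.56  0.305] len 51 ang 180.0
0.0 [0.61  0.263 0.562 0.263] len 48 ang 179.6
0.0 [0.564 0.28  0.609 0.279] len 45 ang 179.2
0.0 [0.605 0.227 0.642 0.227] len 38 ang 0.1
0.0 [0.635 0.267 0.629 0.303] len 37 ang 100.6
0.0 [0.655 0.155 0.681 0.155] len 26 ang 0.2
0.0 [0.536 0.249 0.542 0.275] len 26 ang 76.3
0.0 [0.549 0.19  0.574 0.19 ] len 25 ang 0.9
0.0 [0.532 0.227 0.556 0.227] len 24 ang 0.5
0.0 [0.559 0.227 0.581 0.225] len 22 ang 172.7
0.0 [0.57  0.195 0.548 0.195] len 22 ang 179.5
0.177 [0.53  0.297 0.619 0.295] len 89 ang 178.7
0.177 [0.62  0.296 0.689 0.301] len 70 ang 4.5
0.177 [0.622 0.216 0.555 0.215] len 67 ang 0.2
0.177 [0.627 0.209 0.617 0.258] len 50 ang 101.2
0.177 [0.662 0.211 0.686 0.17 ] len 48 ang 119.9
0.177 [0.563 0.258 0.553 0.223] len 36 ang 74.5
0.177 [0.606 0.259 0.572 0.259] len 34 ang 180.0
0.177 [0.568 0.267 0.603 0.266] len 34 ang 179.4
0.177 [0.605 0.231 0.573 0.231] len 32 ang 179.5
0.177 [0.5   0.301 0.53  0.298] len 30 ang 174.7
0.177 [0.574 0.242 0.603 0.242] len 29 ang 179.2
0.177 [0.666 0.216 0.689 0.23 ] len 27 ang 30.9
0.177 [0.69  0.226 0.666 0.212] len 27 ang 31.1
0.177 [0.552 0.207 0.577 0.207] len 25 ang 180.0
```

The phone is square to world −y, with edges within 0.5°. The lens is at about (0.590, 0.211), so the can's axis goes to (0.589, 0.1045). Descending there.

```bash
python3 -m jog '[{"tx":0.6,"ty":-0.1,"tz":3,"roll":0,"jaw":0.55},{"tx":0.6,"ty":-0.15,"tz":4,"roll":0,"jaw":0.55},{"tx":0,"ty":0,"tz":4,"roll":0,"jaw":0.55},{"tx":0,"ty":0,"tz":4,"roll":0,"jaw":0.55},{"tx":0,"ty":0,"tz":4,"roll":0,"jaw":0.55},{"tx":0,"ty":0,"tz":4,"roll":0,"jaw":0.55},{"tx":0,"ty":0,"tz":2,"roll":0,"jaw":0.55},{"tx":0,"ty":0,"tz":0,"roll":0,"jaw":0.55}]' | grep -v rot
python3 - <<'E'
from h import *
go(.589,.1045,0)
s=read_state();c=capture("wrist")
print([(round(r["p"],2),np.round(r["point"])) for r in landmark_of("wrist","can_stamp")]);print([(round(r["p"],2),r["bbox"]) for r in trace("wrist","can")])
im=c["img"]; hsv=cv2.cvtColor(im,cv2.COLOR_RGB2HSV); o=cv2.inRange(hsv,(4,140,100),(16,255,255)); o[:120]=0;o[:,:270]=0;o[:,360:]=0;o[265:]=0; ys,xs=np.nonzero(o); print("orange",ys.min(),ys.max(),xs.min(),xs.max())
E
```

```text
time_s: 29.7
position: [0.5882, 0.1004, 0.1376]
force: [-0.9, 0.7, -1.3]
opening: 0.601
grasp_force: 30.0
t 29.7 pos [0.5882 0.1004 0.1376] yaw 0.2 j6 -1.3 tx,ty cm [0.41 0.08] roll 0.004
[(0.91, array([111., 124.])), (0.87, array([ 66., 490.])), (0.86, array([210., 311.]))]
[(0.97, [51.8, 46.3, 125.1, 99.8]), (0.81, [438.0, 25.1, 98.9, 158.4]), (0.76, [262.9, 172.9, 104.7, 149.4])]
orange 202 233 281 337
```

The stamp is about 5° off to the left, so I'll roll 0.09 rad, shift 4 mm and lower.

```bash
python3 -m jog '[{"tx":0.4,"ty":0.1,"tz":0,"roll":0,"jaw":0.55},{"tx":0,"ty":0,"tz":0.8,"roll":0.09,"jaw":0.55},{"tx":0,"ty":0,"tz":0.8,"roll":0,"jaw":0.55},{"tx":0,"ty":0,"tz":0.6,"roll":0,"jaw":0.55},{"tx":0,"ty":0,"tz":0.2,"roll":0,"jaw":0.55},{"tx":0,"ty":0,"tz":0,"roll":0,"jaw":0.55}]' | grep -v rot
python3 -m jog '[{"tx":0,"ty":0,"tz":0.1,"roll":0,"jaw":0.55},{"tx":0,"ty":0,"tz":0.1,"roll":0,"jaw":0.55}]' | grep -E "pos|for"
```

```text
time_s: 30.45
position: [0.5913, 0.1044, 0.1168]
force: [0.3, 0.7, -3.0]
opening: 0.604
grasp_force: 30.0
position: [0.5918, 0.1043, 0.1153]
force: [-0.4, -1.1, -1.9]
grasp_force: 30.0
```

```bash
python3 -m jog '[{"tx":0,"ty":-0.15,"tz":0.15,"roll":0,"jaw":0.55},{"tx":0,"ty":0,"tz":0.1,"roll":0,"jaw":0.55},{"tx":0,"ty":0,"tz":0,"roll":0,"jaw":0.55}]' | grep -E "pos|for"
python3 -m jog '[{"tx":0,"ty":0,"tz":0.1,"roll":0,"jaw":0.55},{"tx":0,"ty":0,"tz":0,"roll":0,"jaw":0.55}]' | grep -E "pos|for"
python3 -m jog '[{"tx":0,"ty":0,"tz":0.1,"roll":0,"jaw":0.55},{"tx":0,"ty":0,"tz":0,"roll":0,"jaw":0.55}]' | grep -E "pos|for"
```

```text
position: [0.5898, 0.1045, 0.1124]
force: [0.0, -0.3, -3.3]
grasp_force: 30.0
position: [0.59, 0.1045, 0.1114]
force: [0.8, 0.3, -2.2]
grasp_force: 30.0
position: [0.5902, 0.1045, 0.1111]
force: [-0.2, 0.0, 1.2]
grasp_force: 30.0
```

Contact. Release gently and check.

```bash
python3 -m jog '[{"tx":0,"ty":0,"tz":0,"roll":0,"jaw":0.6},{"tx":0,"ty":0,"tz":0,"roll":0,"jaw":0.605},{"tx":0,"ty":0,"tz":0,"roll":0,"jaw":0.62},{"tx":0,"ty":0,"tz":0,"roll":0,"jaw":0.66},{"tx":0,"ty":0,"tz":0,"roll":0,"jaw":0.7},{"tx":0,"ty":0,"tz":0,"roll":0,"jaw":0.75}]' | grep -v rot
python3 - <<'E'
from h import *
s=read_state();R=np.array(s["tcp_rot"])
for k in range(3):
    c=capture("wrist"); print([np.round(r["point"]) for r in landmark_of("wrist","can_stamp") if 250<r["point"][1]<380],[np.round(r["bbox"]) for r in trace("wrist","can") if 230<r["bbox"][0]<330])
im=c["img"]; hsv=cv2.cvtColor(im,cv2.COLOR_RGB2HSV); o=cv2.inRange(hsv,(4,140,100),(16,255,255)); o[:120]=0;o[:,:270]=0;o[:,360:]=0;o[265:]=0; ys,xs=np.nonzero(o); print("orange",ys.min(),ys.max(),xs.min(),xs.max())
E
```

```text
time_s: 31.95
position: [0.5901, 0.1045, 0.1104]
force: [0.0, 0.2, 0.6]
opening: 0.718
grasp_force: 0.0
[array([208., 312.]), array([ 20., 275.]), array([203., 317.])] [array([265., 172., 106., 148.])]
[array([211., 310.])] [array([264., 176., 103., 146.])]
[array([209., 310.])] [array([262., 176., 107., 148.])]
orange 203 233 281 337
```

```bash
python3 -m jog '[{"tx":0,"ty":0,"tz":0,"roll":0,"jaw":0.9},{"tx":0,"ty":0,"tz":0,"roll":0,"jaw":0.9},{"tx":0,"ty":0,"tz":-2,"roll":0,"jaw":0.9},{"tx":0,"ty":0,"tz":-4,"roll":0,"jaw":0.9},{"tx":0,"ty":0,"tz":-4,"roll":0,"jaw":0.9},{"tx":-4,"ty":0,"tz":-4,"roll":0,"jaw":0.9},{"tx":-4,"ty":0,"tz":-3,"roll":0,"jaw":0.9},{"tx":-4,"ty":0,"tz":0,"roll":0,"jaw":0.9}]' | head -2
python3 - <<'E'
from h import *
tgt={"can":(0,.590,.1045),"can_stamp":(.104,.590,.131),"phone":(0,.5895,.247),"phone_lens":(.159,.590,.211)}
for k in range(3):
  s=read_state()
  for n in("wrist","scene","top"):
    c=capture(n)
    for t,(z,x,y) in tgt.items():
        for r in landmark_of(n,t):
            p=wat(c,s,*r["point"],z) if n=="wrist" else at(c,*r["point"],z)
            if np.hypot(p[0]-x,p[1]-y)<.05: print(n,t,round(r["p"],2),p.round(3)[:2])
    if k==0: print(n,[np.round(r["bbox"]) for r in trace(n,"can")])
# stamp corners in the wrist picture
c=capture("wrist");s=read_state();hsv=cv2.cvtColor(c["img"],cv2.COLOR_RGB2HSV); o=cv2.inRange(hsv,(4,140,100),(16,255,255))
n,_,st,ce=cv2.connectedComponentsWithStats(o)
for i in range(1,n):
    if st[i,4]>15: print("orange",st[i],wat(c,s,ce[i][1],ce[i][0],.104).round(3))
E
```

```text
time_s: 33.2
position: [0.5828, -0.0117, 0.2812]
wrist can 0.57 [0.592 0.1  ]
wrist can_stamp 0.79 [0.591 0.133]
wrist [array([285.,  45.,  55.,  54.]), array([387.,   0.,  75.,  62.]), array([119.,   2.,  93.,  56.])]
scene can 0.7 [0.598 0.103]
scene can_stamp 0.72 [0.595 0.134]
scene phone 0.97 [0.605 0.25 ]
scene phone_lens 0.64 [0.595 0.209]
scene [array([360., 233.,  41.,  38.]), array([336., 188.,  18.,  36.]), array([347., 151.,  24.,  33.])]
top can 0.64 [0.595 0.107]
top can_stamp 0.68 [0.593 0.134]
top phone 0.77 [0.59  0.247]
top phone_lens 0.72 [0.586 0.206]
top [array([256., 136.,  38.,  37.]), array([291., 185.,  15.,  22.]), array([254., 239.,  33.,  46.])]
wrist can 0.69 [0.592 0.102]
wrist can_stamp 0.84 [0.592 0.133]
scene can 0.92 [0.587 0.1  ]
scene can_stamp 0.93 [0.599 0.128]
scene phone 0.64 [0.601 0.249]
scene phone_lens 0.63 [0.597 0.21 ]
top can 0.53 [0.59  0.109]
top can_stamp 0.53 [0.595 0.139]
top phone 0.61 [0.59  0.239]
top phone_lens 0.89 [0.591 0.215]
wrist can 0.57 [0.592 0.103]
wrist can_stamp 0.59 [0.595 0.133]
scene can 0.65 [0.592 0.104]
scene can_stamp 0.85 [0.592 0.131]
scene phone 0.86 [0.607 0.25 ]
scene phone_lens 0.82 [0.583 0.212]
top can 0.5 [0.592 0.106]
top can_stamp 0.59 [0.593 0.13 ]
top phone 0.93 [0.592 0.247]
top phone_lens 0.75 [0.587 0.213]
orange [164  21  28  25 165] [0.45  0.169 0.104]
```

```bash
python3 -c "
from rig import *
print(hand_in())"
```

```text
the job is handed in; nothing more can be done
None
```

The can is standing upright by itself in front of the phone's lens, with the stamp measured about 78 mm from it, about 3 mm off the centre line and within about 2° of square. The job is handed in (the hand-in call gave no verdict), and the phone measures in the same place as before; the arm kept clear of the cup and tongs, which I did not re-measure.

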